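# Swing the label tray into its spring catch

## Robot

A 7-joint arm with a two-finger parallel gripper is mounted at the origin on a cart in front of the work surface, level with it; the furniture and walls round the work are solid. World frame = base frame: x ahead of the robot, y to its left, z up, the work surface at z = 0. Lengths are in mm, angles in rad, forces in N, time in s.
With the tool pointing down it reaches from about 425 to 1025 mm from the base axis. Payload 3.6 kg.
Tool frame: the origin (TCP) lies at the very end of the fingers, on their centre line; the grasp point (between the pads) lies 19 mm behind it; z points along the fingers, y is the line along which they close (so a half turn about z gives the same grasp; the last joint's range is limited). The gripper opens to 85 mm and grips with 20 to 120 N. Pads are 22 mm wide; open, the fingers measure 114 mm over their backs; the gripper's body (76 mm by 85 mm) begins 54 mm behind the grasp point. The pads swing forward as they close: fully open they stand 13 mm farther back than shut.
Start: joints at [1.115, 0.591, 0.048, 1.609, -0.033, 0.943, -0.034], TCP at [256.621, -678.068, 194.702] pointing down, gripper open.
Joint ranges: [-2.69, 2.69], [-0.47, 2.24], [-1.27, 1.36], [0.19, 2.51], [-1.53, 4.68], [0.08, 2.07], [-3.09, 3.09]. Speed limits (rad/s): [2.57, 2.57, 3.14, 3.14, 3.14, 3.14, 3.14].

## Interface

Orientations are given as a unit quaternion [w, x, y, z].
In Python, from cell import bot, viewer, order gives the robot as it stands. The module is installed in compiled form; this text tells all that it offers.
- The arm moves only by the tool carry_out, never from a script. Its argument "rows" is a list of rows, each a list of 3 entries, a list of its own where there are three numbers: the finger opening in mm, from 0 to 85.4, then the shift along the tool's x, y, z in units of 25 mm (1.0 is 25 mm), then the turn about the tool's z in degrees. In form: [[claw, [tx, ty, tz], spin], ...]. A call has 1 to 20 rows; each row is the pose to reach, as a shift and turn from the pose commanded when the call began, along the tool's axes at that moment; what a row does not reach only later rows make up. A row lasts 1/12 s, in which the tool goes at most 41.7 mm and 7.16 degrees, less where a joint would pass 70% of its speed; a pose out of reach is approached as far as the arm can. A call with a gripper value outside its range is refused whole. The fingers move at their own pace and stop on an object; "force" is the grip in N (left out, the last holds). Time passes only in rows, so rows that repeat a pose let the fingers close. It gives the time, the measured TCP pose, the force, the opening and the grip force at its end, in the units of the state.
- bot.state(): the state, without advancing time (a new reading comes with each control period).
- viewer.read_camera(name): name is "side" or "top"; returns (picture, depth): 400x640x3 uint8, blue, green, red; 400x640 float32, mm along the optical axis (not along the pixel's ray), 0 where there is no reading.
- viewer.camera_info(name): a dict with "K" (3x3 intrinsics, pixels), "k1" (the pictures are not rectified: a ray, as slopes to the right and down, at radius r is drawn at 1 + k1 r^2 times it, then the intrinsics apply), "R" (3x3) and "t" (3): a world point X has camera coordinates R X + t. Camera axes: x right, y down, z forward; pixel columns grow to the right and rows downward; lengths in mm; the calibration is good to about 2 mm. A picture is of the moment at which its call begins. camera_info takes no time and is no camera call.
- order.finish_job(): hands the job in; it is judged then, once.
The state is a dict: "clock": time; "qpos": joint angles; "qvel": joint speeds; "tau": joint torques, N m; "tool_pos": TCP position; "ee_rot": TCP orientation; "contact_force": force on the tool from outside, world axes, zero at the start; "moment": the same for the moment, N m; "gripper_width": finger opening in mm; "gripper_force": force on a finger pad.
Only numpy, scipy, OpenCV 4.12 (cv2) and the standard library are available. Lean on these libraries where they do the work, as an engineer would, in place of code of your own. Each camera call takes 0.05 s, during which the arm holds its last target. There are 200 camera calls.

## Task

Draw the steel parking bolt fully back, away from the tray's pivot, then swing the tray with the label roll anticlockwise (seen from above) round its pin, pushing at its free corner, until the tray's post has passed the pawl of the spring catch and stays held there by itself. Feel for the catch and push gently: press the tray with less than 25 N, keep it flat on the desk with the roll inside, and leave the calculator, the mug and the roll of tape where they are.

Things in the scene. Friction and masses are not known exactly. Their poses are not given: they have to be found in the camera images.
- tray: Loose open aluminium tray, about 0.3 kg, flat on the desk; an ear at one corner is captive on a fixed upright pin (24 mm cap, 22 mm high), so it only turns. Origin on the pin axis at desk level, z up. Outer wall faces at own x = 15 and 145 mm, own y = -20 and 90 mm, 6 to 46 mm above the desk; walls 4 mm, inner floor 10 mm above the desk. Turns with 1 to 5 N at the free corner.
- tray_post (a point): Middle of the steel post on the tray's corner at own x = 145, y = 90 mm: 8 mm thick, 12 to 42 mm above the desk (this point 31 mm), 180 mm from the pin axis. It leads as the tray turns anticlockwise.
- tray_push (a point): Where to push: outer face of the tray's long wall (own y = -20 mm) at own x = 130 mm, 15 mm from the free corner, 30 mm above the desk. Axes as those of the tray; push along own +y, square to the wall, following the arc about the pin.
- bolt_knob (a point): Centre of the grip of the upright round knob on the parking bolt: 16 mm thick, from 44 to 74 mm above the desk (this point 62 mm). Its x axis points the way the bolt is drawn, level, away from the pin. The bracket round the bolt is 40 mm high or less; free room on both sides across x.
- park_bolt (a joint): Travel of the parking bolt, m: 0 to 0.004 shut (its tongue stands in front of the tray's post and stops the tray), 0.028 fully drawn. It slides with about 2 N and stays where it is left.
- catch_pawl (a joint): Travel of the catch's spring pawl, m: 0 is out (free, or snapped in behind the tray's post), up to 0.012 pushed back by the passing post. The catch is a grey bracket about 46 mm high, screwed to the desk 180 mm and more from the pin. Its place is not measured and differs every time: the tray must turn by about 60 to 100 degrees from its start to seat.
- catch_buffer (a joint): Travel of the catch's rubber-faced spring buffer, m: 0 free, 0.012 hard stop. Seated, the post sits between pawl and buffer and the buffer rests at about 0.0035. The push needed at the marked place rises to 7 to 14 N as the post passes the pawl, and rises steeply only some millimetres beyond, against the hard stop.
- label_roll: White roll of labels, 72 mm across and 42 mm high, mass about 0.12 kg, standing loose in the tray; origin at the centre of its underside.
- calculator: Desk calculator, 156 x 108 x 28 mm, a bystander; origin at the centre of its underside.
- mug: Green mug, 86 mm across, 96 mm high, a bystander; origin at its underside.
- tape_roll: Roll of brown packing tape, 104 mm across, 48 mm high, lying flat, a bystander; origin at the centre of its underside.
Mind the look-alikes: they are no part of the job. Leave any pink look-alike of the part that bears bolt_knob alone.

How it is judged:
By the outcome, as a careful person would: the job done as asked, in the order asked, and still so for the second after the job is handed in, with the robot touching nothing.
It also fails if it takes over 72 s, if anything falls off the work surface, if the arm or the gripper's body presses on something with over 40 N, if the wrist force passes 120 N, or if a joint passes its speed limit or range.

## Working session

There is one attempt and no reset: what is moved stays moved. The work goes in short steps, Python scripts to look and compute and a tool call to move; the robot and the scene stay as the last step left them, time stands still between calls to the robot, and variables do not carry over. Pictures are saved under pics/ and viewed, at most 10 in all, crops included, and the job is handed in when it is done.

Besides the shell and the picture viewer there is one more tool, called after "Call:" as name(argument=value, ...), one argument or row to a line, values as JSON. carry_out: Moves the arm, as the interface text tells. Its arguments: {"type":"object","properties":{"rows":{"type":"array"},"force":{"type":"number"}},"required":["rows"]}

```bash
mkdir -p pics; cat > h.py <<'E'
import numpy as np,cv2
from cell import bot,viewer,order
def grab(n,tag):
    p,d=viewer.read_camera(n); cv2.imwrite(f'pics/{tag}.png',p); np.save(f'pics/{tag}.npy',d); return p,d
def ray(n,u,v):
    c=viewer.camera_info(n);K=np.array(c['K']);R=np.array(c['R']);t=np.array(c['t'])
    s=cv2.undistortPoints(np.array([[[u,v]]],float),K,np.array([c['k1'],0,0,0,0.]))[0,0]
    return -R.T@t, R.T@np.array([s[0],s[1],1.])
def at_z(n,u,v,z):
    o,d=ray(n,u,v); return o+d*(z-o[2])/d[2]
def at_depth(n,u,v,D):
    o,d=ray(n,u,v); dd=D[int(v),int(u)]; return o+d*dd
def tri(a,b):
    (o1,d1),(o2,d2)=a,b
    A=np.stack([d1,-d2],1); s=np.linalg.lstsq(A,o2-o1,rcond=None)[0]
    p,q=o1+d1*s[0],o2+d2*s[1]; return (p+q)/2,np.linalg.norm(p-q)
def proj(n,X):
    c=viewer.camera_info(n);K=np.array(c['K']);R=np.array(c['R']);t=np.array(c['t'])
    return cv2.projectPoints(np.array([X],float),cv2.Rodrigues(R)[0],t,K,np.array([c['k1'],0,0,0,0.]))[0][0,0]
E
python3 - <<'E'
from h import *
np.set_printoptions(precision=3,suppress=True)
for n in ['side','top']:
    grab(n,n+'0'); print(n,viewer.camera_info(n))
print(bot.state())
E
```

```text
side {'K': array([[406.818,   0.   , 324.353],
       [  0.   , 406.818, 201.224],
       [  0.   ,   0.   ,   1.   ]]), 'k1': 0.019641332807326547, 'R': array([[ 1.   , -0.011,  0.015],
       [ 0.008, -0.487, -0.873],
       [ 0.017,  0.873, -0.487]]), 't': array([-459.365,   59.726, 1396.583])}
top {'K': array([[400.622,   0.   , 318.11 ],
       [  0.   , 400.622, 196.635],
       [  0.   ,   0.   ,   1.   ]]), 'k1': 0.025704793189722002, 'R': array([[ 0.012, -1.   ,  0.007],
       [-0.986, -0.013, -0.164],
       [ 0.164, -0.005, -0.986]]), 't': array([ -36.832,  424.756, 1349.305])}
{'clock': 0.1, 'qpos': array([ 1.116,  0.592,  0.048,  1.61 , -0.033,  0.943, -0.034]), 'qvel': array([ 0.   , -0.002,  0.001, -0.003,  0.001, -0.002, -0.001]), 'tau': array([  0.004, -54.999,   1.553, -19.882,   0.01 ,   0.004,   0.   ]), 'tool_pos': array([ 256.343, -677.294,  193.646]), 'ee_rot': array([-0.001,  0.984,  0.18 , -0.   ]), 'contact_force': array([-0.059, -0.354,  0.437]), 'moment': array([-0.012,  0.007, -0.042]), 'gripper_force': 0.0, 'gripper_width': 85.49274531734454}
```

View pics/top0.png

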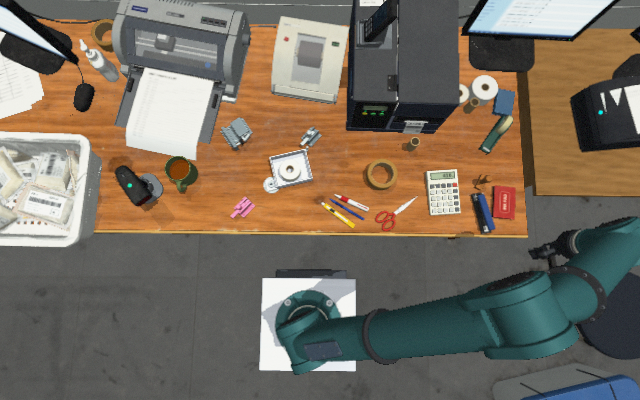

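View pics/side0.png

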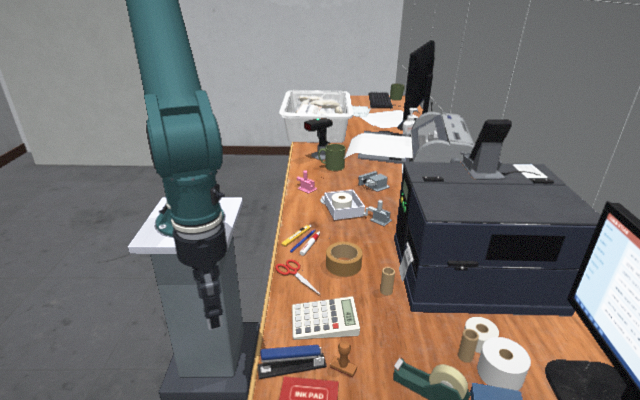

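The top view shows the tray at (290,170) with its pin at about (270,185), the bolt at (311,136) and the catch at (236,133). The pink look-alike is at (242,207), the mug at (180,172), the tape at (380,173) and the calculator at (443,191).

```bash
python3 - <<'E'
import cv2
a=cv2.imread('pics/top0.png')[110:210,210:340]; b=cv2.imread('pics/side0.png')[160:240,290:410]
cv2.imwrite('pics/tc.png',cv2.resize(a,None,fx=6,fy=6,interpolation=cv2.INTER_CUBIC)[:600,:780]); cv2.imwrite('pics/sc.png',cv2.resize(b,None,fx=6,fy=6,interpolation=cv2.INTER_CUBIC))
E
```

```text
(no output)
```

View pics/tc.png

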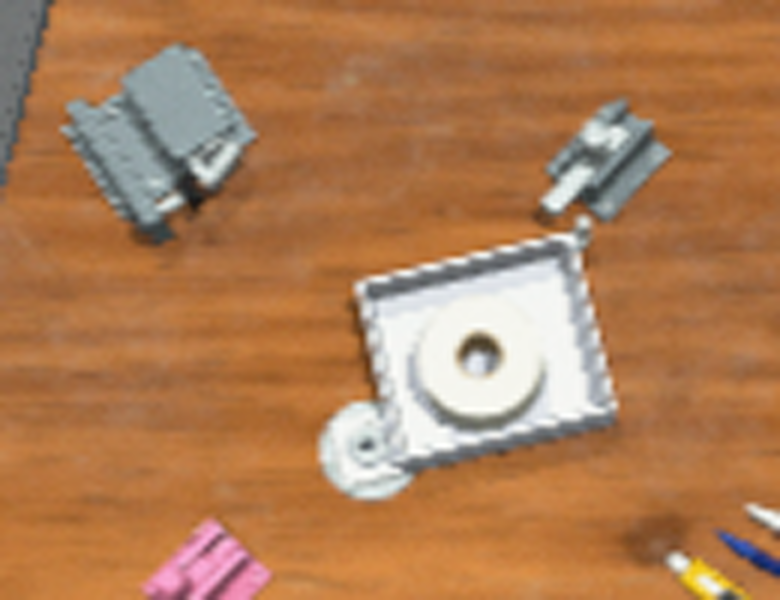

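View pics/sc.png

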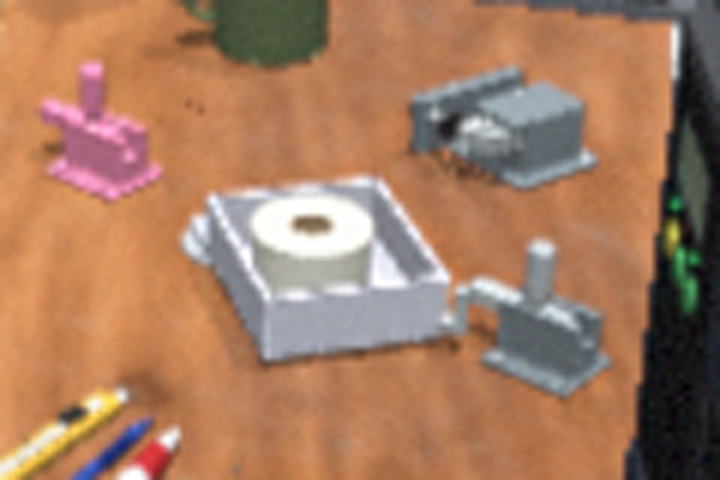

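```bash
python3 - <<'E'
from h import *
np.set_printoptions(precision=1,suppress=True)
T=lambda x,y:(210+x/6-.4,110+y/6-.4); S=lambda x,y:(290+x/6-.4,160+y/6-.4)
print('knob top',tri(ray('top',*T(607,130)),ray('side',*S(541,247))), at_z('top',*T(607,130),74), at_z('side',*S(541,247),74))
print('post top',tri(ray('top',*T(584,225)),ray('side',*S(462,290))), at_z('top',*T(584,225),42), at_z('side',*S(462,290),42))
pin=at_z('top',*T(366,445),22); print('pin',pin)
for n,c in dict(nl=(395,465),fl=(360,287),fr=(578,237),nr=(613,408)).items(): print(n,at_z('top',*T(*c),46)-[pin[0],pin[1],0])
for n,c in dict(fl=(378,182),fr=(447,278),nr=(265,295),nl=(208,195)).items(): print('side',n,at_z('side',*S(*c),46)-[pin[0],pin[1],0])
print('tongue tip',at_z('top',*T(548,210),30),'boltend',at_z('top',*T(622,103),36))
for n,c in dict(pawl=(210,180),buf=(168,198),blockcorner=(253,135),rail=(150,230)).items(): print(n,at_z('top',*T(*c),36)-[pin[0],pin[1],0])
d=np.load('pics/top0.npy')
for c in [(607,130),(366,445),(460,370),(190,100)]:
    u,v=T(*c); print(at_depth('top',round(u),round(v),d))
print(bot.state()['clock'])
E
```

```text
knob top (array([644.9,  -3.4,  78. ]), np.float64(1.1547000476664087)) [646.9  -3.4  74. ] [645.5   3.5  74. ]
post top (array([601.9,   9.8,  41.4]), np.float64(3.917091490300553)) [599.7   9.7  42. ] [603.8   9.8  42. ]
pin [470.9 135.3  22. ]
nl [-16.2 -19.7  46. ]
fl [88.5  3.6 46. ]
fr [ 120.3 -122.3   46. ]
nr [  18.9 -144.1   46. ]
side fl [93.6 -0.6 46. ]
side fr [ 124.7 -118.8   46. ]
side nr [  19.7 -139.7   46. ]
side nl [-11.2 -19.5  46. ]
tongue tip [612.1  31.4  30. ] boltend [676.5 -11.4  36. ]
pawl [154.7  94.8  36. ]
buf [143.3 118.9  36. ]
blockcorner [182.6  70.6  36. ]
rail [123.8 128.6  36. ]
[646.9  -4.2  76.8]
[471.1 134.5  16.9]
[510.8  80.3  50.8]
[672.9 243.4  43. ]
0.1
```

```bash
python3 - <<'E'
from h import *
np.set_printoptions(precision=0,suppress=True)
d=np.load('pics/top0.npy'); ds=np.load('pics/side0.npy')
for c in [(348,10),(350,60),(349,100),(348,128),(356,120),(380,125),(440,132),(345,140),(411,140),(380,162)]: print(c,at_depth('top',*c,d))
for c in [(408,180),(398,245),(408,220),(405,285)]: print('s',c,at_depth('side',*c,ds))
E
```

```text
(348, 10) [1098. -131.   84.]
(350, 60) [ 883. -134.  128.]
(349, 100) [ 737. -130.  134.]
(348, 128) [ 676. -135.   30.]
(356, 120) [ 676. -156.  112.]
(380, 125) [ 674. -243.   71.]
(440, 132) [ 675. -472.    1.]
(345, 140) [ 642. -127.   -4.]
(411, 140) [ 622. -350.   69.]
(380, 162) [ 549. -246.   45.]
s (408, 180) [ 676. -223.  264.]
s (398, 245) [ 677. -198.   35.]
s (408, 220) [ 676. -278.  173.]
s (405, 285) [ 670. -359.   20.]
```

Call:
carry_out(
  rows=[
    [60, [19.4, -19.0, 1.0], -31],
    [60, [19.4, -19.0, 1.0], -31],
    [60, [19.4, -19.0, 1.0], -31],
    [60, [19.4, -19.0, 1.0], -31],
    [60, [19.4, -19.0, 1.0], -31],
    [60, [19.4, -19.0, 1.0], -31],
    [60, [19.4, -19.0, 1.0], -31],
    [60, [19.4, -19.0, 1.0], -31],
    [60, [19.4, -19.0, 1.0], -31],
    [60, [19.4, -19.0, 1.0], -31],
    [60, [19.4, -19.0, 1.0], -31],
    [60, [19.4, -19.0, 1.0], -31],
    [60, [19.4, -19.0, 1.0], -31],
    [60, [19.4, -19.0, 1.0], -31],
    [60, [19.4, -19.0, 1.0], -31],
    [60, [19.4, -19.0, 1.0], -31],
    [60, [19.4, -19.0, 1.0], -31],
    [60, [19.4, -19.0, 1.0], -31],
    [60, [19.4, -19.0, 1.0], -31],
    [60, [19.4, -19.0, 1.0], -31],
  ],
  force=20,
)

```text
clock: 1.77
tool_pos: [541.0, -64.0, 169.3]
ee_rot: [0.0, 0.9, 0.435, -0.001]
contact_force: [0.6, -1.2, 0.7]
gripper_width: 60.4
gripper_force: 0.0
```

Call:
carry_out(
  rows=[
    [45, [4.5, 1.75, 2.6], 0],
    [45, [4.5, 1.75, 2.6], 0],
    [45, [4.5, 1.75, 2.6], 0],
    [45, [4.5, 1.75, 2.6], 0],
    [45, [4.5, 1.75, 2.6], 0],
    [45, [4.5, 1.75, 3.2], 0],
    [45, [4.5, 1.75, 3.8], 0],
    [45, [4.5, 1.75, 4.4], 0],
    [45, [4.5, 1.75, 4.8], 0],
    [45, [4.5, 1.75, 4.8], 0],
    [45, [4.5, 1.75, 4.8], 0],
  ],
)

```text
clock: 2.68
tool_pos: [645.0, -2.9, 49.8]
ee_rot: [0.0, 0.9, 0.435, -0.001]
contact_force: [-0.1, 0.1, -0.4]
gripper_width: 45.2
gripper_force: 0.0
```

```bash
python3 - <<'E'
from h import *
p,d=grab('side','s1'); q,d=grab('top','t1')
a=cv2.resize(p[160:240,320:420],None,fx=5,fy=5,interpolation=cv2.INTER_CUBIC);b=cv2.resize(q[100:180,260:320],None,fx=5,fy=5,interpolation=cv2.INTER_CUBIC)
cv2.imwrite('pics/c1.png',np.hstack([a,b]))
E
```

```text
(no output)
```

View pics/c1.png

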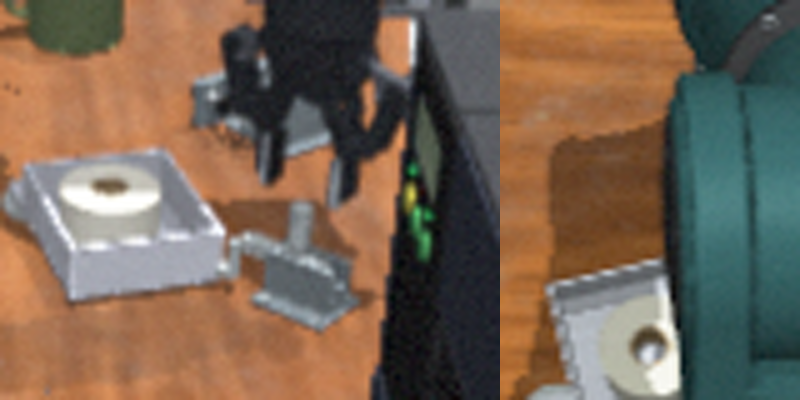

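The side crop shows the knob top at about (380,201) in full-frame pixels. The finger tips appear above or behind it, at about (374,196) and (388,201). I'll check this by projecting the points.

```bash
python3 - <<'E'
from h import *
np.set_printoptions(precision=1,suppress=True)
s=bot.state(); print(s['tool_pos'],s['gripper_width'],s['clock'],s['contact_force'])
P=s['tool_pos']; a=np.radians(-38.4); e=np.array([np.cos(a),np.sin(a),0])
for n in ['side','top']: print(n,proj(n,P),proj(n,P+e*25),proj(n,P-e*25),'knob74',proj(n,[645,-3,74]),proj(n,[645,-3,44]))
d=np.load('pics/s1.npy')
for c in [(372,191),(374,194),(388,198),(388,194),(380,204),(380,203),(380,206)]: print(c,at_depth('side',*c,d))
E
```

```text
[646.5  -1.8  50.8] 45.22955442998555 2.7833 [ 0.3  1.6 -0.9]
side [379.7 207.5] [386.1 209.9] [373.4 205.2] knob74 [379.9 201.7] [379.1 209.4]
top [310.4 133.5] [314.9 128.2] [305.9 138.8] knob74 [310.7 131.8] [310.7 134.5]
(372, 191) [617.    6.1 109.7]
(374, 194) [624.2   4.2  99.4]
(388, 198) [666.5 -26.3 101.2]
(388, 194) [664.7 -28.8 117.4]
(380, 204) [647.    1.5  62.6]
(380, 203) [645.8  -3.3  69.2]
(380, 206) [647.   -1.8  56.7]
```

```bash
python3 - <<'E'
from h import *
np.set_printoptions(precision=1,suppress=True)
print(proj('side',[256.5,-678,194]))
p,d=grab('side','s2'); q=cv2.imread('pics/s1.png'); print(np.abs(p.astype(int)-q)[160:240,340:400].mean())
o=cv2.imread('pics/side0.png')[260:350,170:250]
cv2.imwrite('pics/c2.png',np.hstack([cv2.resize(p[170:220,350:410],(480,400),interpolation=cv2.INTER_CUBIC),cv2.resize(o,(320,400),interpolation=cv2.INTER_CUBIC)]))
E
```

```text
[214.3 328.5]
3.9581944444444446
```

View pics/c2.png

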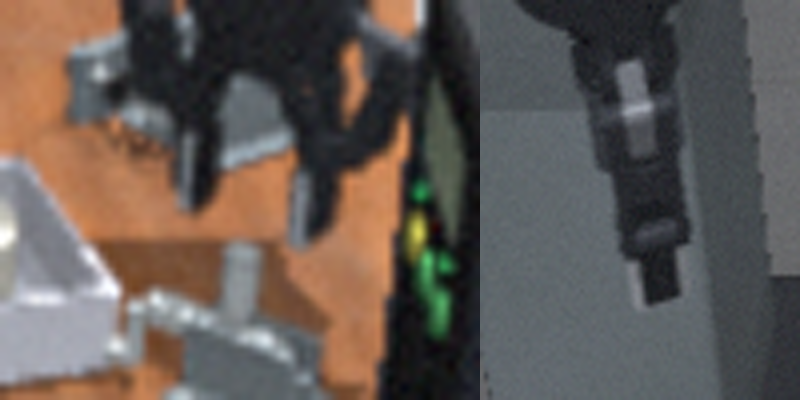

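```bash
python3 - <<'E'
from h import *
np.set_printoptions(precision=1,suppress=True)
p,d=grab('side','s3'); s=bot.state(); print(s)
d0=np.load('pics/side0.npy')
for c in [(210,326),(212,326),(214,325),(215,322),(212,318)]: print('start',c,at_depth('side',*c,d0))
for c in [(373,194),(374,194),(374,195),(388,198),(388,199),(387,200)]: print('now',c,at_depth('side',*c,d))
# lowest dark pixels with depth z for box near knob
for v in range(185,206):
    print(v,[round(float(x)) for x in [at_depth('side',u,v,d)[2] for u in range(370,392,2)]])
E
```

```text
{'clock': 2.8833, 'qpos': array([ 0. ,  0.7, -0.1,  1.9,  0.2,  0.6, -0.9]), 'qvel': array([-0.,  0., -0., -0.,  0., -0.,  0.]), 'tau': array([  0.2, -52.7,  -1.1, -13.6,   0. ,   0. ,   0. ]), 'tool_pos': array([646.8,  -1.2,  50.9]), 'ee_rot': array([0. , 0.9, 0.4, 0. ]), 'contact_force': array([ 0.6, -0.6,  0.9]), 'moment': array([0., 0., 0.]), 'gripper_force': 0.0, 'gripper_width': 45.17945007601738}
start (210, 326) [ 269.5 -732.9  257.3]
start (212, 326) [ 272.3 -732.   256.4]
start (214, 325) [ 274.5 -728.5  254.9]
start (215, 322) [ 277.1 -729.7  262.5]
start (212, 318) [ 274.  -731.1  272.4]
now (373, 194) [620.9   4.5  99.2]
now (374, 194) [624.5   5.8  98.5]
now (374, 195) [624.6   4.7  95.3]
now (388, 198) [666.6 -25.8 100.9]
now (388, 199) [667.5 -23.2  95.7]
now (387, 200) [664.1 -25.1  93. ]
185 [22, 131, 133, 129, 23, 19, 15, 12, 149, 151, 142]
186 [3, 127, 127, 125, 16, 15, 10, 8, 143, 146, 138]
187 [2, 121, 127, 123, 9, 9, 6, 2, 3, 144, 143]
188 [-3, 118, 120, 118, 7, 4, 4, 3, 1, 138, 141]
189 [0, 114, 119, 113, 2, 4, 4, 2, -2, 133, 136]
190 [-2, 109, 113, 110, 5, 3, 1, -3, -1, 133, 135]
191 [0, 105, 110, 105, 0, -4, -3, -6, -1, 129, 128]
192 [-2, 103, 106, 103, -1, -1, -3, -1, -4, 126, 124]
193 [-1, 102, 104, 98, -4, -3, -6, -2, 119, 119, 121]
194 [0, 95, 99, 91, -5, -3, 1, 0, 115, 118, 120]
195 [-4, 94, 95, 92, -1, 0, 1, -4, 113, 112, 114]
196 [-4, 0, 92, -3, -2, -3, -1, -3, 109, 109, 111]
197 [-2, -1, -1, -3, -2, -1, 0, -3, 104, 106, 107]
198 [-1, -2, -2, -3, -3, -1, 1, -2, 99, 101, 101]
199 [-3, -2, 0, -1, 0, -5, -2, -3, 99, 96, 97]
200 [0, -3, -3, -4, -1, 74, 0, -3, 94, 91, -2]
201 [0, 2, 0, -2, 73, 74, 70, -1, -2, -4, 1]
202 [-3, 1, -2, 1, 67, 70, 70, 0, -1, 0, -5]
203 [-4, -2, -4, 0, 68, 67, 68, -3, 0, 2, 0]
204 [-2, -2, -3, -1, 63, 66, 63, -4, -2, -3, 1]
205 [-4, -2, -1, 2, 56, 61, 59, -3, -3, -3, -3]
```

The fingers are centred on the knob, but vision and depth put the tips at z≈90, about 40 mm above the reported TCP. I'll go down slowly and watch the force.

Call:
carry_out(
  rows=[
    [45, [0, 0, 0.3], 0],
    [45, [0, 0, 0.6], 0],
    [45, [0, 0, 0.8], 0],
    [45, [0, 0, 0.8], 0],
  ],
)

```text
clock: 3.22
tool_pos: [644.7, -0.9, 28.0]
ee_rot: [-0.001, 0.9, 0.436, -0.001]
contact_force: [0.2, 0.0, -0.2]
gripper_width: 44.6
gripper_force: 0.0
```

```bash
cat > tips.py <<'E'
from h import *
import sys
np.set_printoptions(precision=1,suppress=True)
tag=sys.argv[1]; u0,u1,v0,v1=map(int,sys.argv[2:6])
p,d=grab('side',tag); s=bot.state(); print(s['clock'],s['tool_pos'],s['contact_force'],s['gripper_width'])
for v in range(v0,v1): print(v,[round(float(at_depth('side',u,v,d)[2])) for u in range(u0,u1,2)])
E
python3 tips.py s4 366 396 194 216
```

```text
3.2667 [645.1  -0.9  28.5] [ 0.4 -0.6  0.8] 45.14259240492864
194 [0, -1, -1, 99, 97, 91, 1, 0, -2, 0, 116, 117, 118, 123, 127]
195 [-4, 0, 0, 95, 93, 85, -2, -3, -1, -2, 113, 115, 113, 121, 121]
196 [1, 0, -2, 94, 90, 81, 0, -2, -1, 1, 107, 111, 112, 119, 120]
197 [-1, 0, 2, 86, 87, 78, -1, 1, -1, -2, 102, 107, 107, 114, 115]
198 [-3, -2, 79, 84, 82, 76, -1, 0, 0, -3, 102, 101, 100, -1, -2]
199 [-2, -1, -2, 77, 77, 0, 0, -5, -3, -1, 98, 98, 94, 1, -2]
200 [-5, -1, -1, 76, 71, -2, -2, 72, 1, -3, 95, 95, 94, -1, -2]
201 [-2, -2, -4, 71, 69, -2, 72, 72, 72, -2, 92, 90, 86, 0, -2]
202 [-5, 0, -3, 68, 1, -1, 70, 74, 71, -1, 89, 89, 82, -2, -4]
203 [-3, 0, -2, -1, -3, -3, 66, 70, 68, -1, 739, 83, 81, -3, -2]
204 [0, -4, -2, -2, -2, 0, 62, 64, 62, -6, 77, 78, 75, -2, -1]
205 [-1, -3, 0, 1, 0, 0, 59, 61, 57, 0, 78, 73, -1, 1, 0]
206 [-1, -4, -2, -2, -2, -1, 58, 57, -3, -1, 73, 63, -2, -2, -1]
207 [-1, -1, 35, 33, -1, -1, 50, 53, 0, 3, 67, -5, 0, -1, -3]
208 [42, 34, 33, 33, 34, -2, 49, 51, -3, 0, -2, 0, -3, -3, -1]
209 [41, 26, 30, 32, 34, 36, 42, 45, 38, -1, -2, 0, -3, 0, 0]
210 [32, 22, 26, 28, 38, 37, 38, 38, 38, 39, 1, -3, 0, -1, -3]
211 [29, -2, 0, 26, 32, 34, 35, 35, 33, 35, 37, -3, -4, -1, 1]
212 [25, 1, -3, -1, 32, 31, 36, 35, 36, 34, 34, 37, 0, 1, 0]
213 [20, -2, 0, -2, 27, 26, 32, 35, 38, 35, 30, 33, 34, 0, -1]
214 [18, 0, -4, -1, 24, 24, 27, 33, 36, 39, 39, 32, 1, -1, -1]
215 [14, -2, 0, -1, 20, 20, 22, 30, 31, 32, 36, 28, 0, -1, -2]
```

Call:
carry_out(
  rows=[
    [45, [0, 0, 0.2], 0],
    [45, [0, 0, 0.4], 0],
    [45, [0, 0, 0.4], 0],
    [30, [0, 0, 0.4], 0],
    [20, [0, 0, 0.4], 0],
    [10, [0, 0, 0.4], 0],
    [10, [0, 0, 0.4], 0],
    [10, [0, 0, 0.4], 0],
    [10, [0, 0, 0.4], 0],
    [10, [0, 0, 0.4], 0],
    [10, [0, 0, 0.4], 0],
  ],
  force=20,
)

```text
clock: 4.18
tool_pos: [645.9, -0.9, 19.8]
ee_rot: [-0.0, 0.9, 0.436, -0.0]
contact_force: [-1.0, 0.5, 2.0]
gripper_width: 15.2
gripper_force: 21.4
```

```bash
python3 tips.py s5 366 396 196 214
```

```text
4.2333 [645.9  -1.   19.8] [-1.8 -0.   1.8] 14.95145553566675
196 [-4, -2, 0, -3, -1, 97, 93, 88, 104, 108, 106, 112, 113, 116, 0]
197 [-2, 3, -1, 2, -1, 91, 90, 87, 101, 103, 102, 105, 110, 101, -1]
198 [-3, 1, -1, -2, 0, 87, 86, 79, 95, 99, 100, 106, 108, -3, -3]
199 [-3, 0, -2, -1, -1, 85, 83, 76, 92, 95, 93, 100, -4, -1, -1]
200 [-2, -3, -1, -1, 79, 81, 82, 73, 87, 89, 86, -4, -3, 2, -1]
201 [-2, -1, -1, -2, 71, 78, 77, 71, 83, 86, 85, 1, -2, -2, -4]
202 [739, -4, -2, 1, 66, 71, 69, 72, 84, 83, 78, -2, -1, 0, -2]
203 [-4, 3, -1, 0, 63, 72, 66, 71, 77, 78, 75, -3, -3, -1, -2]
204 [0, -2, 1, -1, -2, 64, 64, 66, 74, 73, 72, 0, -2, 0, -2]
205 [-1, 0, -1, -3, 1, 62, 59, 61, 68, 71, 739, -1, 0, 0, 2]
206 [-3, -6, 0, -1, -3, 60, -1, 56, 68, 66, -4, -3, -1, -2, 2]
207 [0, 1, 34, 36, -2, -2, -1, 55, 63, 63, -5, -2, -3, 0, -2]
208 [42, -2, 36, 32, 36, -1, 37, 51, 58, 2, -1, 1, -1, -1, 739]
209 [39, -2, 30, 35, 33, 38, 32, 47, 44, -2, 0, 1, -1, -1, 4]
210 [34, 0, 27, 32, 37, 37, 36, 39, 37, 41, -3, 0, 0, -3, -2]
211 [27, -1, -5, 25, 34, 36, 38, 34, 38, 34, 37, 0, -1, -4, 0]
212 [26, 0, -3, -2, 30, 36, 37, 39, 33, 37, 36, 39, -2, 0, -2]
213 [21, 1, -1, -1, 26, 30, 739, 36, 37, 34, 36, 34, 35, -1, -1]
```

Call:
carry_out(
  rows=[
    [10, [0, 0.1, 0], 0],
    [10, [0, 0.2, 0], 0],
    [10, [0, 0.3, 0], 0],
    [10, [0, 0.4, 0], 0],
    [10, [0, 0.5, 0], 0],
    [10, [0, 0.6, 0], 0],
    [10, [0, 0.7, 0], 0],
    [10, [0, 0.8, 0], 0],
    [10, [0, 0.8, 0], 0],
    [10, [0, 0.8, 0], 0],
  ],
)

```text
clock: 5.07
tool_pos: [662.0, -14.7, 19.8]
ee_rot: [0.001, 0.9, 0.436, -0.0]
contact_force: [-4.0, -4.0, 4.4]
gripper_width: 14.8
gripper_force: 21.6
```

Call:
carry_out(
  rows=[
    [10, [-0.06, 0.08, 0], 0],
    [10, [-0.08, 0.16, 0], 0],
    [10, [-0.1, 0.24, 0], 0],
    [10, [-0.1, 0.24, 0], 0],
  ],
)

```text
clock: 5.4
tool_pos: [661.8, -14.6, 19.6]
ee_rot: [-0.003, 0.899, 0.437, -0.002]
contact_force: [-8.0, 3.6, 8.2]
gripper_width: 14.9
gripper_force: 22.1
```

```bash
python3 tips.py s6 372 402 198 216; python3 - <<'E'
from h import *
p=cv2.imread('pics/s6.png'); q=cv2.imread('pics/s5.png')
f=lambda a:cv2.resize(a[170:230,350:410],(400,400),interpolation=cv2.INTER_CUBIC)
cv2.imwrite('pics/c3.png',np.hstack([f(q),f(p)]))
s=bot.state();print(s['moment'],s['tool_pos'],s['contact_force'])
E
```

```text
5.45 [661.8 -14.6  19.6] [-8.   3.5  8.8] 15.127845925631215
198 [-3, -2, -1, -2, 94, 95, 93, 0, 105, 109, 107, 113, 115, 739, 164]
199 [-2, -2, -3, 2, 89, 89, 87, -3, 98, 102, 103, 108, 111, 1, 165]
200 [-2, -3, -1, -1, 82, 88, 87, 0, 100, 99, 101, 106, 109, -2, 162]
201 [-4, -2, 0, -1, 80, 83, 84, 0, 94, 97, 90, 101, 1, -1, 159]
202 [0, -1, -1, 1, 77, 82, 77, -3, 90, 90, 86, 1, 1, 1, 155]
203 [-4, -3, -1, 0, 74, 79, 74, 71, 87, 84, 83, 1, -1, -3, 155]
204 [-4, -3, 0, -1, 71, 75, 68, 72, 85, 83, 80, 0, -1, -2, 152]
205 [1, -3, -4, -4, 64, 72, 67, 71, 77, 80, 75, -2, -6, 0, 149]
206 [-4, -3, 0, -3, 60, 67, 63, 68, 73, 75, 74, -1, 0, -2, 145]
207 [2, -1, -4, -2, -2, 64, 59, 69, 70, 71, 69, -5, 0, 127, 144]
208 [-3, 0, -2, 36, -3, 57, 56, 67, 66, 69, -2, -4, -2, 125, 142]
209 [1, -3, 36, 34, 38, 38, 52, 59, 60, 63, -3, -3, -3, 123, 141]
210 [-1, 38, 35, 32, 34, 38, 50, 57, 57, 1, -1, -3, 0, 122, 137]
211 [-3, 32, 35, 37, 33, 34, 44, 49, -1, -5, -2, 0, -2, 116, 134]
212 [-2, 29, 34, 37, 36, 36, 35, 42, 39, 0, 0, -2, -1, 113, 132]
213 [-3, 24, 30, 33, 34, 38, 37, 37, 36, 33, 0, -2, 3, 109, 130]
214 [0, 26, 23, 28, 31, 33, 38, 39, 36, -1, 0, -3, 1, 110, 128]
215 [-2, 17, 23, 23, 28, 31, 33, 36, 33, 739, 0, -1, -3, 107, 127]
[0.78268823 1.70398804 0.05107527] [661.82873248 -14.58420232  19.6146786 ] [-7.9901707   3.5023083   8.79828265]
```

View pics/c3.png

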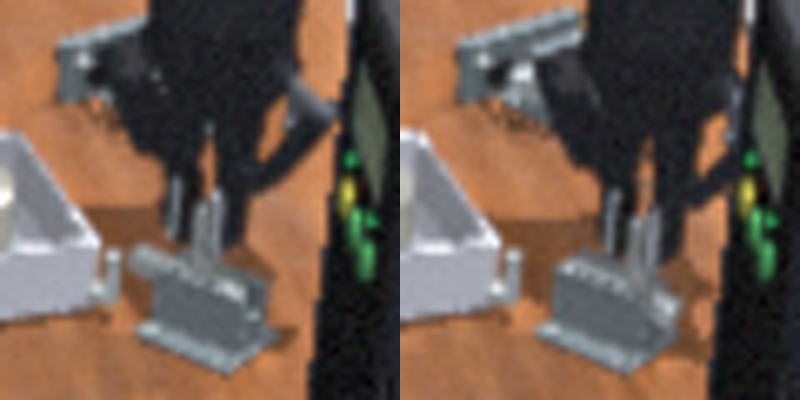

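Call:
carry_out(
  rows=[
    [10, [0, 0.08, 0], 0],
    [10, [0, 0.16, 0], 0],
    [10, [0, 0.16, 0], 0],
  ],
)

```text
clock: 5.7
tool_pos: [661.7, -14.6, 19.5]
ee_rot: [-0.005, 0.899, 0.438, -0.004]
contact_force: [-13.3, 6.8, 14.6]
gripper_width: 15.0
gripper_force: 22.8
```

Call:
carry_out(
  rows=[
    [10, [0, -0.2, 0], 0],
    [10, [0, -0.36, 0], 0],
    [10, [0, -0.36, 0], 0],
    [40, [0, -0.36, 0], 0],
    [40, [0, -0.36, 0], 0],
    [40, [0, -0.36, 0], 0],
    [40, [0, -0.36, 0], 0],
  ],
)

```text
clock: 6.28
tool_pos: [661.7, -16.0, 19.5]
ee_rot: [0.0, 0.9, 0.436, 0.0]
contact_force: [-0.4, -0.4, 0.3]
gripper_width: 40.1
gripper_force: 0.0
```

```bash
python3 tips.py s7 366 402 198 218
```

```text
6.3333 [661.6 -16.   19.6] [ 0.1 -0.3 -0.1] 40.201385516842045
198 [0, -1, -1, -2, 1, -3, 94, 92, 84, 1, -4, 1, -1, 109, 112, 110, 119, 165]
199 [-4, -1, 0, 1, -3, 1, 88, 88, 82, 2, -1, -3, 2, 105, 108, 112, 112, 166]
200 [1, -3, 0, -2, -2, 1, 85, 83, 80, 1, 0, 0, 0, 104, 105, 111, 112, 161]
201 [-1, -2, 0, 1, 0, 75, 80, 79, 73, -3, 0, -3, -1, 101, 100, 104, 109, 158]
202 [-2, -3, -1, -2, -1, 70, 77, 75, 66, -3, -4, 0, 91, 97, 95, 92, 105, 156]
203 [-4, -3, -2, -1, -4, 70, 74, 70, 1, -4, 71, 72, 91, 90, 92, -6, -2, 154]
204 [-2, 0, -2, 0, 0, 1, 73, 66, -2, 73, 71, 71, 87, 87, 90, -1, -1, 152]
205 [-2, 2, 0, -2, -3, -8, 66, 60, -4, 68, 73, 71, 83, 82, 86, -3, -1, 148]
206 [-4, 0, 3, -1, -1, -2, 62, 59, -2, 62, 68, 65, 77, 76, 81, -1, 2, 147]
207 [-1, -1, 0, -2, 0, 1, 56, -3, -1, 60, 61, 62, 739, 74, 76, 0, 128, 145]
208 [42, -3, -3, 0, 1, -1, 37, -2, -3, 59, 58, 58, 75, 69, 71, -2, 125, 140]
209 [38, 1, -3, -2, -5, 34, 33, 37, 37, 51, 57, 55, 67, 69, 69, 0, 121, 138]
210 [34, -2, -1, -1, 36, 35, 33, 35, 35, 49, 50, 48, 63, 65, -1, -2, 120, 138]
211 [29, 0, -4, 0, 34, 37, 38, 33, 35, 44, 46, -1, 60, 59, -1, -3, 117, 132]
212 [26, -1, -1, 0, 30, 34, 37, 38, 34, 39, 40, 40, -1, 1, 0, -1, 111, 132]
213 [20, -2, -2, -1, 27, 27, 32, 37, 37, 38, 39, 35, 37, -2, 0, 0, 111, 129]
214 [19, 2, -2, 0, 21, 25, 30, 739, 35, 38, 38, 37, -2, -2, -1, 0, 110, 128]
215 [14, -2, -4, -1, 20, 24, 22, 26, 30, 35, 37, 36, 35, 0, -3, -3, 107, 125]
216 [-1, 1, -1, -2, 13, 16, 20, 24, 24, 32, 36, 31, 33, 1, 1, -4, 107, 121]
217 [-1, 1, -1, 0, 9, 15, 18, 17, 23, 23, 29, 27, 34, -2, -2, 0, 103, 118]
```

```bash
python3 - <<'E'
from h import *
np.set_printoptions(precision=1,suppress=True)
for tag,u0,u1,rows in [('side0',376,386,range(201,209)),('s2',376,386,range(201,209)),('s4',376,385,range(201,209)),('s7',382,389,range(204,211))]:
    d=np.load(f'pics/{tag}.npy'); P=np.array([at_depth('side',u,v,d) for v in rows for u in range(u0,u1)])
    Z=np.array([[p for p in P if 45<p[2]<77]])[0]; print(tag,len(Z),np.median(Z,0),Z.mean(0))
E
```

```text
side0 37 [646.3  -0.5  61.5] [646.3  -0.   62.3]
s2 37 [646.2   0.4  63. ] [646.3   0.2  62.1]
s4 37 [646.5  -0.6  62.5] [646.3  -0.1  62.3]
s7 35 [664.5 -16.4  60.8] [664.8 -16.8  61.6]
```

The knob moved 25 mm, against its hard stop, so the bolt is fully drawn. Next I'll lift and go behind the tray's long wall.

Call:
carry_out(
  rows=[
    [40, [0, 0, -1.2], 0],
    [40, [0, 0, -2.4], 0],
    [20, [0, 0, -2.4], 0],
    [0, [-2.5, -3.5, -2.4], 38],
    [0, [-4.93, -7.0, -2.4], 38],
    [0, [-4.93, -7.0, -2.4], 38],
    [0, [-4.93, -7.0, -2.4], 38],
    [0, [-4.93, -7.0, -2.4], 38],
    [0, [-4.93, -7.0, -2.4], 38],
    [0, [-4.93, -7.0, -2.4], 38],
    [0, [-4.93, -7.0, -2.4], 38],
    [0, [-4.93, -7.0, -2.4], 38],
    [0, [-4.93, -7.0, -1.0], 38],
    [0, [-4.93, -7.0, -0.2], 38],
    [0, [-4.93, -7.0, 0.2], 38],
    [0, [-4.93, -7.0, 0.2], 38],
  ],
)

```text
clock: 7.67
tool_pos: [448.0, -4.3, 12.8]
ee_rot: [-0.0, 0.993, 0.12, -0.001]
contact_force: [0.4, -1.0, 0.8]
gripper_width: -0.1
gripper_force: 0.0
```

```bash
python3 - <<'E'
from h import *
np.set_printoptions(precision=1,suppress=True)
s=bot.state();P=s['tool_pos'];print(P,s['contact_force'],s['gripper_width'],s['clock'])
p,d=grab('side','s8'); print(proj('side',P),proj('side',P+[0,0,36]))
pts={}
for v in range(150,230):
  for u in range(300,345):
    X=at_depth('side',u,v,d)
    if 420<X[0]<475 and -60<X[1]<60 and X[2]>8 and X[2]<100: pts[(u,v)]=X
A=np.array(list(pts.values())); k=list(pts)
print(len(A)); i=np.argsort(A[:,2])[:12]
for j in i: print(k[j],A[j])
E
```

```text
[448.   -4.3  12.8] [ 0.4 -1.   0.8] -0.06689799124394451 7.6667
[321.1 217. ] [321.2 207.9]Traceback (most recent call last):
  File "<stdin>", line 8, in <module>
  File "h.py", line 12, in at_depth
    o,d=ray(n,u,v); dd=D[int(v),int(u)]; return o+d*dd
        ~~~^^^^^^^
  File "h.py", line 6, in ray
    c=viewer.camera_info(n);K=np.array(c['K']);R=np.array(c['R']);t=np.array(c['t'])
ValueError: time passes only in moves, steps and waits
```

```bash
sed -i 's/^def grab/import functools\ncinfo=functools.lru_cache(None)(viewer.camera_info)\ndef grab/; s/c=viewer.camera_info(n)/c=cinfo(n)/' h.py; python3 - <<'E'
from h import *
np.set_printoptions(precision=1,suppress=True)
p,d=grab('side','s9')
L=[]
for v in range(150,230):
  for u in range(300,345):
    X=at_depth('side',u,v,d)
    if 420<X[0]<475 and -60<X[1]<60 and 6<X[2]<110: L.append((X[2],u,v,X))
L.sort(key=lambda l:l[0]); print(len(L))
for l in L[:12]: print(l)
cv2.imwrite('pics/c4.png',cv2.resize(p[160:240,290:400],None,fx=6,fy=6,interpolation=cv2.INTER_CUBIC))
E
```

```text
100
(np.float64(49.10490676456277), 323, 208, array([454.1,  -5.1,  49.1]))
(np.float64(50.18657319191925), 321, 209, array([447.3, -13.8,  50.2]))
(np.float64(51.42837654791606), 324, 208, array([457.4,  -9.1,  51.4]))
(np.float64(52.61773997836849), 320, 209, array([443.9, -18. ,  52.6]))
(np.float64(52.78362478715883), 325, 207, array([460.8,  -4.6,  52.8]))
(np.float64(53.04363414487386), 325, 208, array([460.7, -11.8,  53. ]))
(np.float64(54.10699462274147), 320, 208, array([443.9, -13.9,  54.1]))
(np.float64(54.271818560743895), 320, 207, array([443.9,  -7.5,  54.3]))
(np.float64(54.45566315465078), 318, 206, array([437.1,  -1.1,  54.5]))
(np.float64(54.67572652251636), 319, 208, array([440.5, -14.9,  54.7]))
(np.float64(56.47051310874576), 321, 208, array([447.2, -17.9,  56.5]))
(np.float64(58.32461177647997), 322, 208, array([450.5, -21.1,  58.3]))
```

View pics/c4.png

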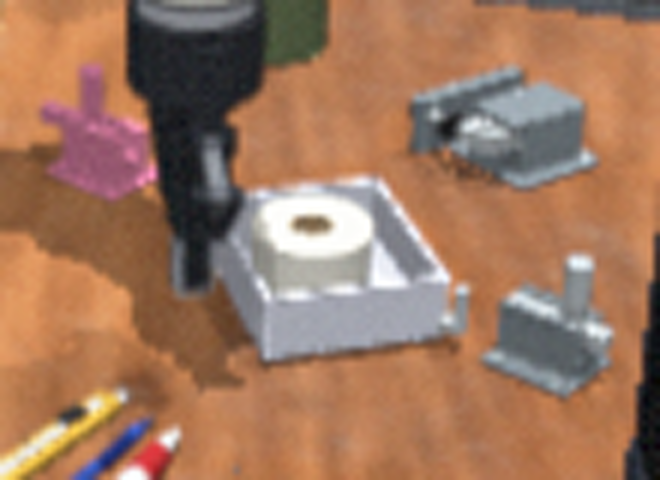

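The picture shows the bolt drawn with its tongue retracted. The closed finger tip is at z≈50, next to the tray's long wall, so I'll lower it to about 15 mm.

Call:
carry_out(
  rows=[
    [0, [0, 0, 0.4], 0],
    [0, [0, 0, 0.8], 0],
    [0, [0, 0, 1.1], 0],
    [0, [0, 0, 1.36], 0],
    [0, [0, 0, 1.36], 0],
  ],
)

```text
clock: 8.18
tool_pos: [446.6, -4.2, -20.5]
ee_rot: [-0.0, 0.993, 0.12, -0.001]
contact_force: [-0.1, 0.4, -0.7]
gripper_width: 0.1
gripper_force: 0.0
```

```bash
cat > plan.py <<'E'
# rows for pushing: from current tray angle th0 (deg) to th1; tool centre at own (130,-20-off)
from h import *
import sys
np.set_printoptions(precision=2,suppress=True)
th0,th1,n,off=float(sys.argv[1]),float(sys.argv[2]),int(sys.argv[3]),float(sys.argv[4])
pin=np.array([471,135.]); s=bot.state(); P=s['tool_pos'][:2]; w,x,y,z=s['ee_rot']; ax=2*np.arctan2(y,x)
print(s['clock'],s['tool_pos'],s['contact_force'],'tool x',np.degrees(ax))
ex=np.array([np.cos(ax),np.sin(ax)]);ey=np.array([np.sin(ax),-np.cos(ax)])
for t in np.linspace(th0,th1,n):
    a=np.radians(t);R=np.array([[np.cos(a),-np.sin(a)],[np.sin(a),np.cos(a)]])
    D=pin+R@np.array([130,-20-off])-P
    print(round(t,1),D@ex/25,D@ey/25,'spin',np.degrees(ax)-(t+90))
E
python3 plan.py -76.6 -46.6 7 11.5; python3 tips.py s10 312 332 206 216
```

```text
8.1833 [446.64  -4.23 -20.47] [-0.14  0.37 -0.71] tool x 13.739192428534848
-76.6 0.978605886850621 0.014002727850549039 spin 0.339192428534842
-71.6 1.4360694349834344 0.10674119854760251 spin -4.660807571465158
-66.6 1.899874886498466 0.1592561960476498 spin -9.660807571465158
-61.6 2.3664924018562936 0.17114804951029186 spin -14.660807571465158
-56.6 2.832370740013689 0.14232625475018174 spin -19.660807571465156
-51.6 3.293964285512243 0.07301016302851884 spin -24.660807571465156
-46.6 3.747760032752909 -0.03627268834249356 spin -29.66080757146515
8.2333 [446.7  -4.3 -20. ] [-0.5 -0.   0.2] -0.2837151436687322
206 [-1, -3, -2, 59, 75, 85, 84, 83, 81, 33]
207 [-3, 0, -3, 60, 72, 82, 78, 71, 16, 29]
208 [-1, -1, -2, 52, 67, 68, 67, 69, 8, 26]
209 [-2, -3, 2, 45, 64, 66, 61, 61, 2, 19]
210 [-2, 0, 1, 44, 48, 48, 47, 1, 0, 19]
211 [-1, 739, -2, 37, 46, 44, 43, -3, -1, 14]
212 [-1, -4, -2, 33, 43, 40, 41, 739, -5, 8]
213 [-2, -1, -1, 33, 38, 35, 32, -2, -2, 1]
214 [-5, -3, -5, 28, 35, 34, 29, -2, -2, -4]
215 [-3, -1, -1, 23, 32, 29, 29, 0, -4, 0]
```

Call:
carry_out(
  rows=[
    [0, [0.4, 0.0, 0], 0],
    [0, [0.8, 0.01, 0], 0],
    [0, [0.98, 0.01, 0], 0],
    [0, [1.2, 0.06, 0], -2],
    [0, [1.44, 0.11, 0], -5],
    [0, [1.67, 0.14, 0], -7],
    [0, [1.9, 0.16, 0], -10],
    [0, [2.13, 0.17, 0], -12],
    [0, [2.37, 0.17, 0], -15],
    [0, [2.6, 0.16, 0], -17],
    [0, [2.83, 0.14, 0], -20],
    [0, [3.06, 0.11, 0], -22],
    [0, [3.29, 0.07, 0], -25],
    [0, [3.52, 0.02, 0], -27],
    [0, [3.75, -0.04, 0], -30],
    [0, [3.75, -0.04, 0], -30],
  ],
)

```text
clock: 9.57
tool_pos: [540.8, 19.9, -19.1]
ee_rot: [0.0, 0.928, 0.373, 0.002]
contact_force: [-1.2, -0.8, -0.1]
gripper_width: -0.1
gripper_force: 0.0
```

```bash
python3 plan.py -46.6 -11.6 8 11.5; python3 - <<'E'
from h import *
np.set_printoptions(precision=1,suppress=True)
p,d=grab('top','t2'); q,_=grab('side','s11')
a=cv2.resize(p[110:210,210:340],None,fx=4,fy=4,interpolation=cv2.INTER_CUBIC);b=cv2.resize(q[150:250,300:370],None,fx=4,fy=4,interpolation=cv2.INTER_CUBIC)
cv2.imwrite('pics/c5.png',np.hstack([a,b]))
E
```

```text
9.5667 [540.77  19.93 -19.13] [-1.23 -0.75 -0.06] tool x 43.839392065878144
-46.6 -0.12473233918431878 -0.06287630836245714 spin 0.4393920658781454
-41.6 0.33256832719272966 0.03066203857930174 spin -4.560607934121855
-36.6 0.7962812305744665 0.08398806463385843 spin -9.560607934121855
-31.6 1.2628772357686497 0.09669592654380307 spin -14.560607934121855
-26.6 1.728805265437377 0.0686889098067808 spin -19.560607934121855
-21.6 2.190519325939837 0.00018016473126315695 spin -24.56060793412186
-16.6 2.6445054944850335 -0.10830891576601456 spin -29.56060793412186
-11.6 3.08730866220599 -0.2559526642749742 spin -34.56060793412186
```

View pics/c5.png

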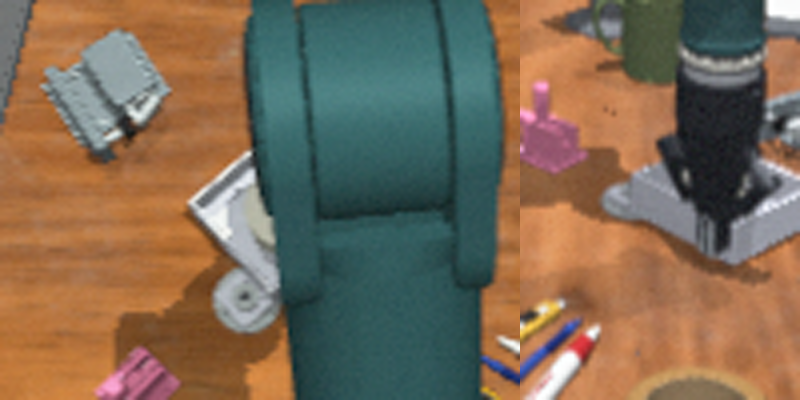

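The tray is turning as planned (the finger is on its wall near the free corner, with the catch clear at the far left). I'll continue to a turn of about 60°.

Call:
carry_out(
  rows=[
    [0, [0.23, 0.05, 0], -2],
    [0, [0.46, 0.09, 0], -5],
    [0, [0.69, 0.12, 0], -7],
    [0, [0.92, 0.15, 0], -10],
    [0, [1.15, 0.16, 0], -12],
    [0, [1.39, 0.16, 0], -15],
    [0, [1.62, 0.15, 0], -17],
    [0, [1.85, 0.13, 0], -20],
    [0, [2.08, 0.1, 0], -22],
    [0, [2.31, 0.06, 0], -25],
    [0, [2.54, 0.01, 0], -27],
    [0, [2.77, -0.05, 0], -30],
    [0, [2.77, -0.05, 0], -30],
  ],
)

```text
clock: 10.75
tool_pos: [588.7, 69.8, -19.1]
ee_rot: [-0.0, 0.799, 0.601, 0.001]
contact_force: [0.0, 0.4, 0.4]
gripper_width: -0.0
gripper_force: 0.0
```

```bash
python3 plan.py -16.6 5.4 12 11.5; python3 - <<'E'
from h import *
np.set_printoptions(precision=1,suppress=True)
p,d=grab('top','t3')
# tray far-left corner / rim points by depth near z 46
for v in range(125,195):
    r=[(u,at_depth('top',u,v,d)) for u in range(235,290,1)]
    r=[(u,X) for u,X in r if 38<X[2]<54 and 440<X[0]<640]
    if r and v%4==0: print(v,r[0][0],r[0][1])
E
```

```text
10.75 [588.74  69.79 -19.15] [0.01 0.39 0.39] tool x 73.88773079345711
-16.6 -0.10530889213055807 -0.05923741334460379 spin 0.4877307934571036
-14.6 0.07658209135461574 -0.016881882618777024 spin -1.5122692065428964
-12.6 0.2598404584720783 0.019099942483784278 spin -3.5122692065428964
-10.6 0.4442429371302844 0.048664223651765315 spin -5.512269206542896
-8.6 0.6295648613140163 0.07177494136259878 spin -7.512269206542896
-6.6 0.8155804448053061 0.08840393876667843 spin -9.512269206542896
-4.6 1.0020630562691764 0.09853095599217211 spin -11.512269206542896
-2.6 1.1887854953690011 0.10214365482854035 spin -13.512269206542896
-0.6 1.3755202695751243 0.09923763375873856 spin -15.512269206542896
1.4 1.5620398713294632 0.08981643332180622 spin -17.512269206542896
3.4 1.7481170552284229 0.07389153179925331 spin -19.512269206542896
5.4 1.9335251148864152 0.05148233123053973 spin -21.512269206542896
136 239 [635.8 248.7  44.1]
140 238 [622.7 252.5  39.4]
144 257 [608.7 185.1  41.1]
148 256 [593.1 187.6  44.4]
152 254 [577.2 193.2  49.4]
156 253 [563.7 196.6  46.3]
160 251 [549.4 203.2  45.6]
164 250 [535.1 206.   45.8]
168 248 [521.5 212.9  42.8]
172 253 [508.1 195.5  40.2]
176 266 [494.2 149.8  41.9]
```

Call:
carry_out(
  rows=[
    [0, [0.18, 0.04, 0], -2],
    [0, [0.36, 0.08, 0], -4],
    [0, [0.55, 0.11, 0], -6],
    [0, [0.73, 0.13, 0], -8],
    [0, [0.73, 0.13, 0], -8],
  ],
)

```text
clock: 11.22
tool_pos: [596.3, 86.2, -19.2]
ee_rot: [-0.0, 0.755, 0.655, 0.001]
contact_force: [0.3, 0.6, -1.0]
gripper_width: -0.0
gripper_force: 0.0
```

```bash
python3 plan.py -8.6 11.4 11 11.5
```

```text
11.2167 [596.3   86.16 -19.22] [ 0.33  0.58 -1.03] tool x 81.91125909895378
-8.6 -0.07746769126422488 -0.04858114249585027 spin 0.5112590989537722
-6.6 0.10440588373911487 -0.006150922466083333 spin -1.4887409010462278
-4.6 0.28764945959863825 0.02990615398896682 spin -3.488740901046228
-2.6 0.47203978224366766 0.05954615687580878 spin -5.488740901046228
-0.6 0.6573522004692136 0.08273297441661119 spin -7.488740901046228
1.4 0.843360939638857 0.0994383570458605 spin -9.488740901046228
3.4 1.02983937675637 0.10964195182809201 spin -11.488740901046228
5.4 1.216560316570926 0.1133313272548048 spin -13.488740901046228
7.4 1.4032962683795165 0.1105019883903427 spin -15.488740901046228
9.4 1.5898197231893312 0.10115738234828678 spin -17.488740901046228
11.4 1.7759034309024193 0.08530889409167726 spin -19.488740901046228
```

Call:
carry_out(
  rows=[
    [0, [0.09, 0.02, 0], -1],
    [0, [0.18, 0.04, 0], -2],
    [0, [0.27, 0.06, 0], -3],
    [0, [0.36, 0.08, 0], -4],
  ],
)

```text
clock: 11.55
tool_pos: [599.0, 92.6, -19.2]
ee_rot: [0.0, 0.733, 0.681, -0.0]
contact_force: [0.4, -2.1, 0.7]
gripper_width: 0.1
gripper_force: 1.0
```

Call:
carry_out(
  rows=[
    [0, [0.09, 0.02, 0], -1],
    [0, [0.18, 0.04, 0], -2],
    [0, [0.27, 0.06, 0], -3],
  ],
)

```text
clock: 11.8
tool_pos: [600.8, 98.6, -19.3]
ee_rot: [0.0, 0.714, 0.7, -0.001]
contact_force: [-0.3, -4.2, 2.4]
gripper_width: -0.1
gripper_force: 2.2
```

Call:
carry_out(
  rows=[
    [0, [0.06, 0.01, 0], -1],
    [0, [0.12, 0.02, 0], -1],
    [0, [0.18, 0.03, 0], -2],
  ],
)

```text
clock: 12.05
tool_pos: [602.0, 103.1, -19.3]
ee_rot: [0.0, 0.703, 0.712, -0.0]
contact_force: [2.1, -5.2, 1.2]
gripper_width: 0.3
gripper_force: 2.3
```

Call:
carry_out(
  rows=[
    [0, [0.06, 0.01, 0], -1],
    [0, [0.12, 0.02, 0], -1],
    [0, [0.12, 0.02, 0], -1],
  ],
)

```text
clock: 12.3
tool_pos: [602.6, 108.7, -19.3]
ee_rot: [-0.0, 0.696, 0.718, 0.001]
contact_force: [1.9, -1.6, -0.0]
gripper_width: -0.2
gripper_force: 1.1
```

```bash
cat > th.py <<'E'
from h import *
import sys
np.set_printoptions(precision=1,suppress=True)
s=bot.state();print(s['clock'],s['tool_pos'],s['contact_force'])
p,d=grab('top',sys.argv[1]); L=[]
for v in range(138,172):
    for u in range(240,285):
        X=at_depth('top',u,v,d)
        if 40<X[2]<54 and 490<X[0]<610 and 150<X[1]<240: L.append(X[:2]); break
L=np.array(L); print(len(L),L[0],L[-1]); vx,vy,x0,y0=cv2.fitLine(L.astype(np.float32),cv2.DIST_HUBER,0,.01,.01).ravel()
print('wall angle',np.degrees(np.arctan(vy/vx)),'dist of wall from pin',abs((471-x0)*vy-(135-y0)*vx))
E
python3 th.py t4
```

```text
12.3 [602.6 108.7 -19.3] [ 1.9 -1.6 -0. ]
27 [606.6 222.7] [510.2 222.5]
wall angle -0.68239534 dist of wall from pin 88.730484
```

Call:
carry_out(
  rows=[
    [0, [0.06, 0.01, 0], -1],
    [0, [0.12, 0.01, 0], -1],
    [0, [0.12, 0.01, 0], -1],
  ],
)

```text
clock: 12.6
tool_pos: [602.5, 110.2, -19.3]
ee_rot: [0.0, 0.69, 0.724, 0.0]
contact_force: [1.7, -3.6, 0.3]
gripper_width: -0.2
gripper_force: 1.5
```

Call:
carry_out(
  rows=[
    [0, [0.06, 0.0, 0], 0],
    [0, [0.12, 0.0, 0], -1],
    [0, [0.12, 0.0, 0], -1],
  ],
)

```text
clock: 12.85
tool_pos: [602.9, 111.1, -19.3]
ee_rot: [0.001, 0.684, 0.729, -0.001]
contact_force: [2.6, -5.9, 0.2]
gripper_width: -0.1
gripper_force: 2.7
```

Call:
carry_out(
  rows=[
    [0, [0.06, 0.0, 0], 0],
    [0, [0.12, 0.0, 0], -1],
    [0, [0.12, 0.0, 0], -1],
  ],
)

```text
clock: 13.1
tool_pos: [603.2, 113.0, -19.3]
ee_rot: [0.002, 0.678, 0.735, -0.001]
contact_force: [3.5, -6.9, 0.1]
gripper_width: -0.1
gripper_force: 3.5
```

Call:
carry_out(
  rows=[
    [0, [0.06, 0.0, 0], 0],
    [0, [0.12, 0.0, 0], 0],
    [0, [0.12, 0.0, 0], 0],
  ],
)

```text
clock: 13.35
tool_pos: [603.4, 114.4, -19.2]
ee_rot: [0.002, 0.679, 0.735, -0.002]
contact_force: [4.3, -8.5, 1.4]
gripper_width: 0.2
gripper_force: 4.5
```

```bash
python3 th.py t5
```

```text
13.35 [603.4 114.4 -19.2] [ 4.3 -8.5  1.4]
29 [609.8 219.1] [511.  226.6]
wall angle 2.1109135 dist of wall from pin 89.53534
```

Call:
carry_out(
  rows=[
    [0, [0.06, 0.03, 0], 0],
    [0, [0.12, 0.06, 0], 1],
    [0, [0.12, 0.06, 0], 1],
  ],
)

```text
clock: 13.65
tool_pos: [603.3, 115.1, -19.2]
ee_rot: [0.003, 0.685, 0.728, -0.004]
contact_force: [2.5, -11.6, 5.1]
gripper_width: 0.0
gripper_force: 6.0
```

```bash
python3 - <<'E'
from h import *
p,d=grab('side','s12');q,_=grab('top','t6');o=cv2.imread('pics/top0.png');os=cv2.imread('pics/side0.png')
f=lambda a,w:cv2.resize(a,(w,300),interpolation=cv2.INTER_CUBIC)
A=np.hstack([f(p[165:205,345:398],398),f(q[115:165,215:282],402)]); B=np.hstack([f(os[165:205,345:398],398),f(o[115:165,215:282],402)])
cv2.imwrite('pics/c6.png',np.vstack([A,B]))
E
```

```text
(no output)
```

View pics/c6.png

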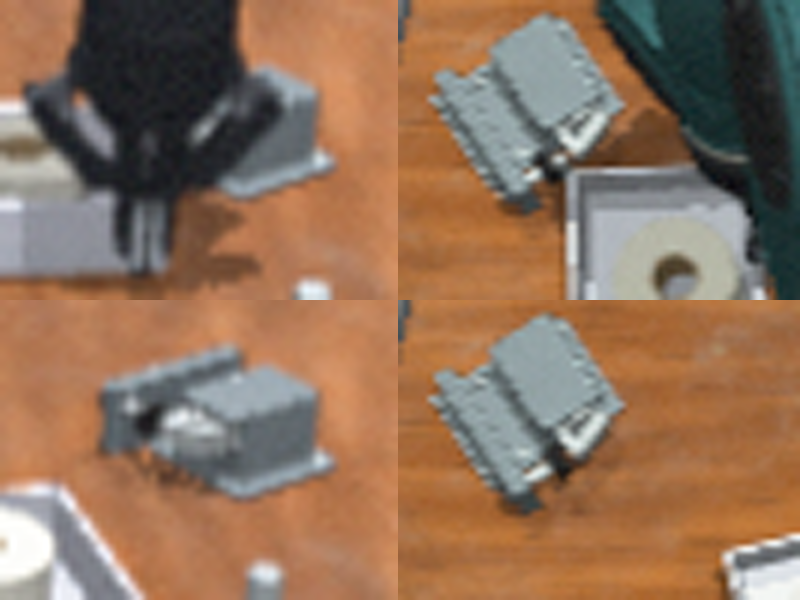

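```bash
python3 th.py t7; python3 - <<'E'
from h import *
np.set_printoptions(precision=1,suppress=True)
for th in (-4,0,1,2,3,4):
    a=np.radians(th+32.8); print(th,proj('top',[471+181*np.cos(a),135+181*np.sin(a),42]))
a=cv2.cvtColor(cv2.imread('pics/top0.png'),6).astype(int);b=cv2.cvtColor(cv2.imread('pics/t6.png'),6).astype(int)
for v in range(133,148): print(v,a[v,234:252],b[v,234:252])
E
```

```text
13.75 [603.3 115.1 -19.2] [  2.6 -11.6   4.2]
29 [609.4 229.4] [510.3 226. ]
wall angle 2.294093 dist of wall from pin 89.2308
-4 [246.6 138. ]
0 [243.4 139.7]
1 [242.7 140.2]
2 [241.9 140.7]
3 [241.1 141.2]
4 [240.4 141.7]
133 [109  94 115 151 160 160 164 162 160 166 146 158 169 150 162 164 163 131] [109  92 111 150 161 162 162 162 162 163 146 160 169 152 165 164 166 133]
134 [135 110 104 114 148 162 163 167 145 101 164 171 115 181 221 185 117 107] [138 109 103 117 145 163 162 169 146 104 165 176 117 181 220 186 116 107]
135 [162 136  97  76 129 166 167 136 107 133 124  99 152 210 213 161 105 114] [165 137  96  77 129 166 166 139 106 132 127  98 157 208 214 160 105 119]
136 [164 136 109  90  78  97  93 143 182 146  95 151 206 224 183  96 108 119] [162 135 107  91  76  97  94 147 182 146  95 153 207 224 183  95 108 120]
137 [163 161 139 110  86  68  73 129 197 195 141 181 221 188 118  80  90 117] [165 164 137 109  93  69  78 129 198 196 138 182 222 186 114  80  90  98]
138 [163 162 161 135  98  89  80  81 191 230 219 218 194 137  83  89 107 107] [158 161 162 137  97  87  87  90 194 2
[... 703 characters left out ...]
7 110 109 107 115] [173 144 116 187 161  47  38  45  70 101 143 154 151 152 150 175 191 185]
144 [161 156 202 222 186 132  84  60  33  83 114 120 111 112 115 115 126 129] [162 155 204 222 157  64  21  19  59 144 153 107 104 102  97  97  97 104]
145 [158 159 143 115 100  90  84  77  67  89 114 117 109 110 110 117 127 124] [162 160 144 116  99  70  43  43  64 147 153  97 101  98  97 100  95 100]
146 [162 154 115  76  82 104 101  79  93 109 114 117 115 105 113 120 126 127] [161 155 113  76  86  83  74  69  62 146 156  90  97  98 100 100  99  99]
147 [ 96  84  69  63  92 112 112 106 105 105 105 105 108 111 113 116 120 118] [ 93  87  69  66  67  79  69  62  65 148 155  95 114 130 127 134 139 139]
```

The pawl's pixels are the same as at rest, and the post (241.5,141) is now beyond its tip (244,139), so the pawl has snapped in behind it. I'll back off gently and check that the tray holds.

Call:
carry_out(
  rows=[
    [0, [-0.15, 0, 0], 0],
    [0, [-0.3, 0, 0], 0],
    [0, [-0.45, 0, 0], 0],
    [0, [-0.7, 0, 0], 0],
    [0, [-1.2, 0, 0], 0],
    [0, [-1.8, 0, 0], 0],
    [0, [-1.8, 0, 0], 0],
    [0, [-1.8, 0, -1.5], 0],
    [0, [-1.8, 0, -3.0], 0],
    [0, [-3.3, 0, -4.5], 0],
    [0, [-4.8, 0, -4.5], 0],
    [0, [-6.0, 0, -4.5], 0],
    [0, [-6.0, 0, -4.5], 0],
  ],
)

```text
clock: 14.88
tool_pos: [613.3, -38.2, 93.7]
ee_rot: [0.003, 0.688, 0.726, -0.002]
contact_force: [-0.4, -1.3, -0.8]
gripper_width: -0.2
gripper_force: 0.0
```

```bash
python3 th.py t8; python3 - <<'E'
from h import *
np.set_printoptions(precision=1,suppress=True)
q,D=grab('side','s13'); p,d=grab('top','t9'); a=cv2.cvtColor(cv2.imread('pics/top0.png'),6).astype(int);b=cv2.cvtColor(p,6).astype(int)
for v in range(135,147): print(v,a[v,234:252],b[v,234:252])
for n,x,y,N in [('mug',180,172,12),('tape',380,173,14),('calc',443,191,16)]: print(n,np.abs(a-b)[y-N:y+N,x-N:x+N].mean())
# roll top
L=[at_depth('top',u,v,d) for v in range(135,200) for u in range(240,300)]; L=np.array([X for X in L if 47<X[2]<58 and 475<X[0]<612 and 118<X[1]<220]); print('roll',L.mean(0),len(L))
K=np.array([at_depth('side',u,v,D) for v in range(204,211) for u in range(380,392)]); K=K[(K[:,2]>45)&(K[:,2]<77)]; print('knob',K.mean(0))
E
```

```text
14.8833 [613.3 -38.2  93.7] [-0.4 -1.3 -0.8]
28 [605.9 225.8] [509.7 222.1]
wall angle 2.4231272 dist of wall from pin 85.739365
135 [162 136  97  76 129 166 167 136 107 133 124  99 152 210 213 161 105 114] [162 135 101  77 127 166 167 136 106 131 126 100 152 208 213 161 106 116]
136 [164 136 109  90  78  97  93 143 182 146  95 151 206 224 183  96 108 119] [161 139 111  92  85  96  91 148 184 147  92 150 209 225 182  96 108 120]
137 [163 161 139 110  86  68  73 129 197 195 141 181 221 188 118  80  90 117] [164 162 137 109  94  72  78 130 196 195 140 182 220 186 117  82  92 118]
138 [163 162 161 135  98  89  80  81 191 230 219 218 194 137  83  89 107 107] [160 165 163 137  99  84  86  91 191 229 222 219 195 137  84  90 103 107]
139 [168 166 161 163 134  87  56  42  75 175 222 210 156  86  86 105 106 103] [170 167 163 159 134  88  67  67  84 175 225 210 157  89  91 105 109 105]
140 [175 206 203 173 132  74  44  45  60 129 167 140  91  95 102 103 106 103] [179 207 203 162 100  44  45  88 187 224 199 139  91  93 103 108 108 104]
141 [154 162 164 160 132  77  52  39  46  61  81  83  70  8
[... 270 characters left out ...]
211 136  45  25  33  82 104 105 107 110 109 107 115] [167 145 116 184 223 180  62  31  39  81 196 237 236 224 208 210 205 203]
144 [161 156 202 222 186 132  84  60  33  83 114 120 111 112 115 115 126 129] [163 156 208 223 189 132  53  13  39 139 203 175 121 117 113 114 113 113]
145 [158 159 143 115 100  90  84  77  67  89 114 117 109 110 110 117 127 124] [160 163 143 115 101  93  76  59  61  89 173 175 100 100 100 100 100 100]
146 [162 154 115  76  82 104 101  79  93 109 114 117 115 105 113 120 126 127] [165 157 114  78  82  77  82  73  92  99 164 173 101 113 126 129 129 157]
mug 2.3680555555555554
tape 34.01147959183673
calc 1.3369140625
roll [546.  165.   50.9] 276
knob [664.7 -17.3  61.9]
```

```bash
python3 - <<'E'
from h import *
a=cv2.imread('pics/side0.png').astype(int);b=cv2.imread('pics/s13.png').astype(int)
for n,(u0,u1,v0,v1) in dict(tape=(325,365,242,278),mug=(324,346,142,172),calc=(292,360,298,338),pink=(296,318,170,193),pens=(280,322,224,256)).items(): print(n,np.abs(a-b)[v0:v1,u0:u1].mean())
d=np.load('pics/t9.npy'); e=np.load('pics/top0.npy'); print(d[165:182,372:392].mean(),e[165:182,372:392].mean())
E
python3 th.py t10
```

```text
tape 2.5094907407407407
mug 2.727777777777778
calc 1.857843137254902
pink 2.292490118577075
pens 7.283730158730159
566.6631 1417.6147
15.0333 [612.4 -27.1  93. ] [-0.4  0.6  0.5]
29 [609.8 219.1] [510.1 222.4]
wall angle 2.0738401 dist of wall from pin 85.94382
```

Call:
carry_out(
  rows=[
    [0, [0, 0, -1.0], 0],
    [0, [0, 0, -1.0], 0],
    [0, [0, 0, -1.0], 0],
    [0, [0, 0, -1.0], 0],
    [0, [0, 0, -1.0], 0],
    [0, [0, 0, -1.0], 0],
  ],
)

```text
clock: 15.58
tool_pos: [612.0, -26.9, 117.3]
ee_rot: [-0.001, 0.683, 0.73, -0.0]
contact_force: [0.2, 0.1, -0.2]
gripper_width: 0.4
gripper_force: 0.0
```

```bash
python3 th.py t11; python3 -c "
from cell import order
print(order.finish_job())"
```

```text
15.5833 [612.  -26.9 117.3] [ 0.2  0.1 -0.2]
28 [609.8 198.1] [510.  222.3]
wall angle 2.4395554 dist of wall from pin 85.584755
the job is handed in; nothing more can be done
None
```

I drew the bolt fully back (about 25 mm, to its stop) and turned the tray about 78° until its post passed the pawl; the highest push I read was about 12 N. After I backed off, the tray stayed put with the roll inside and the calculator, mug and tape unmoved, and I handed the job in at 15.6 s; I judged the latch from the camera images and did not tug-test it.

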